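# Lubricate the valve cap on the plunger can, then snap it home and hold it

## Task

Close the water valve with its snap cap: pick up the ribbed cap and, with its open side down, press it on the sprung pan of the plunger can until the pan is right down, so that its sealing lip is lubricated. Then set it on the split stud of the valve and press straight down until it clicks, and keep pressing after the force drops until the gasket is squeezed flat and the cap is fully home on the seat. Finish still gripping the cap and pressing it down, as it is to be held while the valve is pressure-tested, and leave the other parts on the bench where they are.

Things in the scene. Friction and masses are not known exactly. Their poses are not given: they have to be found in the camera images.
- cap: The snap cap: loose black plastic cylinder with fine vertical ribs, 44 mm across, 42 mm high, about 60 g, standing on the bench on its open side. Round: its yaw does not matter. Origin: centre of its underside (the open mouth), z up. Grasp it across its 44 mm, fingers pointing down, TCP about 28 mm above its underside: the fingertips then stay 9 mm clear of what it is pressed on.
- cap_top (a point): Centre of the cap's closed top, 40.5 mm above its underside. Inside, the cap is hollow from the mouth to a depth of 28 mm: a stiff sealing lip at the mouth, 27 mm bore and 3.5 mm high, and a wider 34 mm bore above it.
- plunger_can: The plunger can: a low round steel can, 94 mm across, standing firm on the bench (it does not slide or tip), with a round sprung pan, 83 mm across, on a brass stem above it. Origin: centre of the can's underside, on the bench; the pan is on the same vertical axis.
- pan_top (a point): Centre of the flat upper face of the pan (flat part 72 mm across, with a rim 4 mm high round it). It moves with the pan: 94 mm above the bench at rest, 80 mm when fully down.
- pan (a joint): Travel of the pan downwards, in m: 0 at rest, 0.014 fully down on its stop. Spring: about 3 N to start it moving, about 9 N fully down; it comes back up when released.
- valve: The valve: a round brass body, short barbed outlet on one side, on a rectangular steel plate 120 x 84 mm that stays where it is. Origin: centre of the plate's underside, on the bench; x along the plate, towards the outlet; z up. On top is a round brass seat, 51 mm across, with a black ring gasket, 42 mm across, 2.5 mm proud of it, and in the middle the white split stud.
- stud_top (a point): Top of the stud on its vertical axis, 62 mm above the bench, 22 mm above the seat. The stud is a white split bulb of four sprung rounded leaves, 32 mm across at its widest, 12 mm above the seat. The cap's lip must be forced over it.
- valve_seat (a point): Centre of the brass seat, on the stud's axis, 40 mm above the bench; the cap is home when its underside is level with it. Its lip meets the bulb 19 mm above the seat; the force climbs to some 10 to 18 N at 14 to 16 mm, then drops, and from about 10 mm the bulb pulls the cap down (the click). At 2.5 mm it meets the gasket. Let go, the cap would rise about 2 mm off the seat.
- gasket (a joint): Squeeze of the ring gasket, in m: 0 free, 0.0025 squeezed flat with the seat (about 11 N, rising evenly).
- pump: Bystander: a small vibration pump with a brass outlet, 127 mm long, 56 mm high, lying on the bench. Origin: centre of its underside. Leave it alone.
- solenoid_valve: Bystander: a small solenoid valve, black coil block on a brass body, 46 x 48 mm, 58 mm high. Origin: centre of its underside. Leave it alone.
- torch: Bystander: a dark grey torch, 109 mm long, 32 mm thick, lying on the bench. Origin: centre of its underside. Leave it alone.

How it is judged:
By the outcome, as a careful person would: the job done as asked, in the order asked, and still so for the second after the job is handed in, while the arm keeps its last pose, push and grip.
It also fails if it takes over 61 s, if anything falls off the work surface, if the arm or the gripper's body presses on something with over 40 N, if the wrist force passes 120 N, or if a joint passes its speed limit or range.

## Robot

A 6-joint arm with a two-finger parallel gripper is mounted at the origin on a cart in front of the work surface, level with it; the furniture and walls round the work are solid. World frame = base frame: x ahead of the robot, y to its left, z up, the work surface at z = 0. Lengths are in m, angles in rad, forces in N, time in s.
With the tool pointing down it reaches from about 0.275 to 0.825 m from the base axis. Payload 4.9 kg.
Tool frame: the origin (TCP) lies between the finger pads, 19 mm behind the fingertips; this is the grasp point; z points along the fingers, y is the line along which they close (so a half turn about z gives the same grasp; the last joint's range is limited). The gripper opens to 85 mm and grips with 20 to 120 N. Pads are 22 mm wide; open, the fingers measure 114 mm over their backs; the gripper's body (76 mm by 85 mm) begins 54 mm behind the grasp point. The pads swing forward as they close: fully open they stand 13 mm farther back than shut.
Start: joints at [1.02, 0.326, -0.193, 1.052, 0, 1.437], TCP at [0.223, 0.503, 0.25] pointing down, gripper open.
Joint ranges: [-2.65, 2.65], [-0.97, 1.79], [-1.3, 1.35], [-1.93, 2.1], [-1.47, 1.37], [-3.14, 3.14]. Speed limits (rad/s): [2.57, 2.57, 3.14, 3.14, 3.14, 3.14].

## Interface

Orientations are given as a 3x3 rotation matrix whose columns are the frame's x, y, z axes.
In Python, from station import env, viewer gives the robot as it stands (env), with the cameras (viewer).
- The arm moves only by the tool shift_gripper, called after "Request:" as a command line: name --argument value ..., lists and objects as JSON in quotes. Schema: {"type":"object","properties":{"plan":{"type":"array","items":{"type":"array","items":{"type":"array","items":{"type":"number"},"minItems":7,"maxItems":7},"minItems":1,"maxItems":5},"minItems":1,"maxItems":1},"grip_force":{"type":"number"},"only":{"type":"string"},"quiet":{"type":"boolean"},"lines":{"type":"string"}},"required":["plan"],"additionalProperties":false}. plan is a list that holds a single list of rows (three levels of brackets), with 1 to 5 rows, each of 7 numbers: the opening from 0.0 (shut) to 1.0 (fully open), then dx, dy, dz in shares of the most that a row can go, 1 being 62.5 mm, then a rotation vector rx, ry, rz in fractions of the full range, 1 being pi rad; each row shifts and turns the commanded pose from where the row before left it, along the tool's axes as they then stand; what a row does not reach is not made up. A row lasts 1/8 s, in which the tool goes at most 0.0625 m and 0.188 rad, less where a joint would pass 70% of its speed; a pose out of reach is approached as far as the arm can. The fingers move at their own pace and stop on an object; grip_force is the grip in N (left out, the last holds). Time passes only in rows, so rows that do not move let the fingers close. The tool returns the time, the measured TCP pose, the force, the opening and the grip force at its end. only (a regular expression) keeps the lines of the reply that match it, lines (a string "A,B") keeps lines A to B, and quiet returns only ok. Input that does not fit is refused with a message, and nothing moves.
- env.get_state(): the state, without advancing time (a new reading comes with each control period).
- viewer.capture(name): name is "side" or "top" or "wrist"; returns a dict with "frame" (480x640x3 uint8, blue, green, red), "z_map" (480x640 float32, m along the optical axis (not along the pixel's ray), 0 where there is no reading), "mtx" (3x3 intrinsics, pixels), "extrinsics" (4x4, takes a point from camera to world coordinates); the wrist camera has in their place "tool_from_camera" (4x4, takes a point from camera to tool coordinates, whose origin is the TCP and whose axes are the flange's). Camera axes: x right, y down, z forward; pixel columns grow to the right and rows downward; lengths in m; the calibration is good to about 2 mm. The wrist camera is an equidistant fisheye: a pixel r from the principal point sees the ray r / f radians off the axis. A picture is of the moment at which its call begins: read the wrist's pose just before it.
- env.sign_off(): hands the job in; it is judged then, once.
The state is a dict: "time": time; "joints": joint angles; "dq": joint speeds; "effort": joint torques, N m; "tool_pos": TCP position; "tcp_rot": TCP orientation; "contact_force": force on the tool from outside, world axes, zero at the start; "moment": the same for the moment, N m; "grip_width": opening from 0.0 (shut) to 1.0 (fully open); "grip_force": force on a finger pad.
Only numpy, scipy, OpenCV 4.12 (cv2) and the standard library are available. Lean on these libraries where they do the work, as an engineer would, in place of code of your own. Each camera call takes 0.05 s, during which the arm holds its last target. There are 200 camera calls.

## Working session

There is one attempt and no reset: what is moved stays moved. The work goes in short steps, Python scripts to look and compute and a tool call to move; the robot and the scene stay as the last step left them, time stands still between calls to the robot, and variables do not carry over. Pictures are saved under pics/ and viewed, at most 10 in all, crops included, and the job is handed in when it is done.

```bash
ls; mkdir -p pics; python3 - <<'E'
from station import env, viewer
import cv2,numpy as np,pickle
for n in("top","side"):
    c=viewer.capture(n);cv2.imwrite(f"pics/{n}0.png",c["frame"]);pickle.dump(c,open(f"{n}0.pkl","wb"))
    print(n,c["mtx"].tolist(),np.round(c["extrinsics"],3).tolist())
s=env.get_state();print(s)
E
```

```text
pics
station.py
top [[440.99088231486184, 0.0, 313.6463702117285], [0.0, 440.99088231486184, 243.35541472123458], [0.0, 0.0, 1.0]] [[-0.017, -0.987, 0.16, 0.396], [-1.0, 0.016, -0.008, 0.024], [0.005, -0.16, -0.987, 1.178], [0.0, 0.0, 0.0, 1.0]]
side [[484.03366106942104, 0.0, 324.8987816957239], [0.0, 484.03366106942104, 240.46502390803434], [0.0, 0.0, 1.0]] [[0.999, -0.031, 0.024, 0.533], [-0.034, -0.348, 0.937, -0.857], [-0.021, -0.937, -0.349, 0.42], [0.0, 0.0, 0.0, 1.0]]
{'time': 0.1, 'joints': array([ 1.01981449e+00,  3.26851724e-01, -1.93475315e-01,  1.05202564e+00,
        4.65084018e-06,  1.43658138e+00]), 'dq': array([ 0.00073311, -0.00079515,  0.00165542, -0.00034825,  0.0005516 ,
        0.00084662]), 'effort': array([ 1.04653996e-04, -4.44239187e+01,  2.63038194e+01,  7.88820995e-03,
       -1.57959748e-04,  1.79207859e-06]), 'tool_pos': array([0.22237695, 0.50249637, 0.24929321]), 'tcp_rot': array([[-9.14402415e-01,  4.04805575e-01, -8.18748734e-04],
       [ 4.04806347e-01,  9.14401482e-01, -1.32359167e-03],
       [ 2.12867769e-04, -1.54173010e-03, -9.99998789e-01]]), 'contact_force': array([-0.78826604,  0.50323545, -0.80165932]), 'moment': array([-0.02872639,  0.06427306, -0.00530526]), 'grip_force': 0.0, 'grip_width': 0.998267624962178}
```

View pics/top0.png

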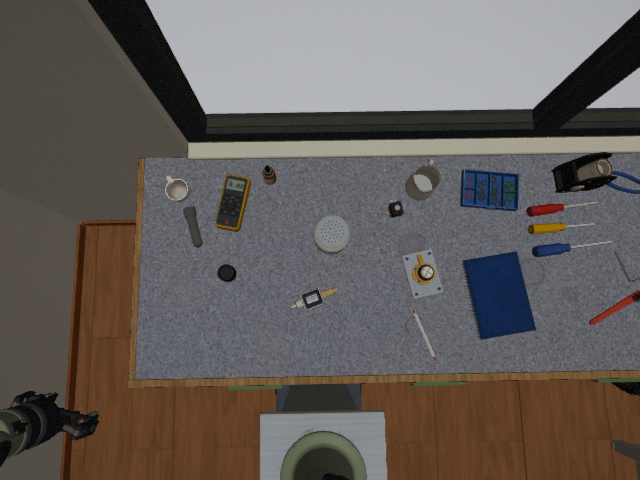

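View pics/side0.png

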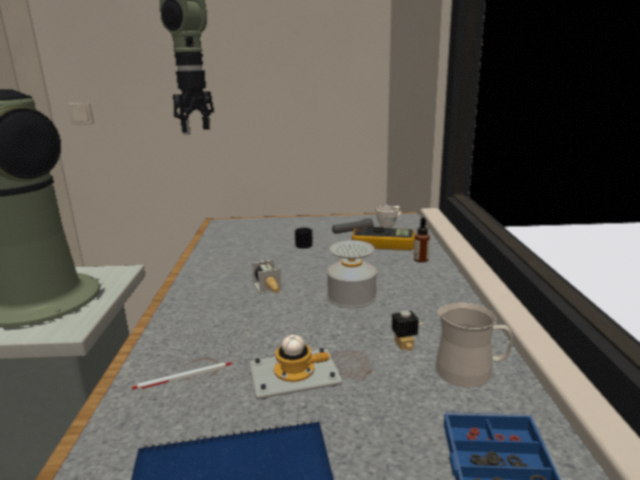

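The top view shows the cap at (227,273), the pan at (332,234), the valve stud at about (426,272), the pump at (314,298), the solenoid at (396,209) and the torch at (193,226). In the side view they are at: cap (304,238), pan (352,250), stud (293,346).

```bash
cat > h.py <<'E'
import cv2,numpy as np,pickle
def world(c):
    K=c["mtx"];z=c["z_map"];v,u=np.mgrid[:480,:640]
    P=np.stack([(u-K[0,2])/K[0,0]*z,(v-K[1,2])/K[1,1]*z,z],-1)
    E=c["extrinsics"];return P@E[:3,:3].T+E[:3,3]
def ray(c,u,v,h):
    K=c["mtx"];E=c["extrinsics"];d=E[:3,:3]@np.array([(u-K[0,2])/K[0,0],(v-K[1,2])/K[1,1],1]);o=E[:3,3]
    return o+d*(h-o[2])/d[2]
E
python3 - <<'E'
from h import *
t=pickle.load(open("top0.pkl","rb"));s=pickle.load(open("side0.pkl","rb"))
W=world(t);S=world(s)
print("bench z top",np.median(W[300:370,200:290,2]),"side",np.median(S[300:330,200:260,2]))
def blob(c,P,box,lo,hi,name,h):
    u0,u1,v0,v1=box;Q=P[v0:v1,u0:u1].reshape(-1,3)
    m=((P[...,2]>lo)&(P[...,2]<hi)&(c["z_map"]>0)).astype(np.uint8);k=np.zeros_like(m);k[v0:v1,u0:u1]=m[v0:v1,u0:u1]
    n,l,st,ce=cv2.connectedComponentsWithStats(k);
    if n<2: print(name,"none",Q[:,2].max());return
    i=1+st[1:,4].argmax();pts=P[l==i]
    (cx,cy),r=cv2.minEnclosingCircle(pts[:,:2].astype(np.float32))
    print(name,st[i,4],"mean",pts.mean(0).round(4),"circ",round(cx,4),round(cy,4),"d",round(2*r,4),"ray",ray(c,*ce[i],h).round(4),"zmax",pts[:,2].max().round(4))
blob(t,W,(205,250,250,295),.036,.05,"cap top",.041)
blob(s,S,(285,325,220,255),.035,.05,"cap side",.041)
blob(t,W,(305,360,205,265),.086,.11,"pan top",.096)
blob(s,S,(320,385,230,310),.088,.11,"pan side",.096)
blob(t,W,(400,445,245,300),.05,.07,"stud top",.058)
blob(s,S,(270,320,325,370),.05,.07,"stud side",.058)
blob(t,W,(400,445,245,300),.034,.07,"seat top",.04)
for n,f,b in(("t",t,(400,445,245,300)),("s",s,(270,320,325,370))):
    u0,u1,v0,v1=b;g=f["frame"][v0:v1,u0:u1].astype(int)
    m=((g.min(2)>150)&(np.ptp(g,axis=2)<40)).astype(np.uint8)
    k,l,st,ce=cv2.connectedComponentsWithStats(m)
    for i in range(1,k):
        if st[i,4]>8: c=ce[i]+[u0,v0];print(n,"white",st[i],c.round(1),ray(f,*c,.058).round(4))
E
```

```text
bench z top 0.00027812628685230933 side -0.000445108377993636
cap top 216 mean [0.5083 0.2434 0.0414] circ 0.5085 0.244 d 0.0435 ray [0.5083 0.2435 0.041 ] zmax 0.0472
cap side 117 mean [0.5088 0.2358 0.0401] circ 0.5089 0.2407 d 0.048 ray [0.5088 0.2331 0.041 ] zmax 0.0432
pan top 842 mean [ 0.6027 -0.0319  0.0954] circ 0.6024 -0.0319 d 0.0831 ray [ 0.6026 -0.0318  0.096 ] zmax 0.1022
pan side 644 mean [ 0.6022 -0.0316  0.0947] circ 0.6023 -0.0345 d 0.0855 ray [ 0.6019 -0.0354  0.096 ] zmax 0.0989
stud top 119 mean [ 0.4994 -0.271   0.0598] circ 0.4998 -0.2718 d 0.0315 ray [ 0.4995 -0.2714  0.058 ] zmax 0.066
stud side 304 mean [ 0.4999 -0.2819  0.0575] circ 0.4997 -0.2771 d 0.0317 ray [ 0.5    -0.2827  0.058 ] zmax 0.0624
seat top 307 mean [ 0.4987 -0.2696  0.0485] circ 0.4998 -0.2728 d 0.0519 ray [ 0.4995 -0.2718  0.04  ] zmax 0.066
t white [24 23  9  8 32] [427.8 271.3] [ 0.501  -0.2755  0.058 ]
s white [ 13  10  20  14 208] [292.5 341.2] [ 0.5004 -0.278   0.058 ]
s white [ 0 34  4  3  9] [271.3 359.7] [ 0.4742 -0.3204  0.058 ]
s white [ 0 38  3  5 11] [270.8 364.5] [ 0.4743 -0.3312  0.058 ]
s white [46 39  4  6 20] [317.6 366.8] [ 0.5339 -0.3397  0.058 ]
```

Careful with the scale: shifts go in shares of 62.5 mm and turns go in shares of pi rad. That gives: -0.05 m is -0.8, -0.0165 m is -0.264.

```bash
cat > d.py <<'E'
import sys,numpy as np
from station import env, viewer
s=env.get_state();t=np.array(eval(sys.argv[1]));R=s["tcp_rot"]
print("delta tool",(R.T@(t-s["tool_pos"])).round(4),"level rotvec",(R.T@np.cross(R[:,2],[0,0,-1])).round(4),"q",s["joints"].round(2))
E
```

Request:
shift_gripper --plan '[[[1, -0.8, -0.264, 0.176, 0, 0, 0], [1, -0.8, -0.264, 0.176, 0, 0, 0], [1, -0.8, -0.264, 0.176, 0, 0, 0], [1, -0.8, -0.264, 0.176, 0, 0, 0], [1, -0.8, -0.264, 0.176, 0, 0, 0]]]' --grip_force 30

```text
time: 0.72
tool_pos: [0.4187, 0.3249, 0.1944]
tcp_rot: [[-0.914, 0.405, -0.0], [0.405, 0.914, -0.0], [0.0, -0.0, -1.0]]
contact_force: [0.8, 1.2, -0.4]
grip_width: 1.004
grip_force: 0.0
```

```bash
python3 d.py [0.5085,0.243,0.16]
```

```text
delta tool [-0.1153 -0.0386  0.0344] level rotvec [-0.0002 -0.0003  0.    ] q [ 0.52  0.33 -0.33  0.91  0.    0.94]
```

Converted, -0.05 m is -0.8, -0.0165 m is -0.264.

Request:
shift_gripper --plan '[[[1, -0.8, -0.264, 0.176, 0, 0, 0], [1, -0.8, -0.264, 0.176, 0, 0, 0], [1, -0.2448, -0.0896, 0.192, 0, 0, 0], [1, 0, 0, 0, 0, 0, 0], [1, 0, 0, 0, 0, 0, 0]]]'

```text
time: 1.35
tool_pos: [0.5065, 0.2452, 0.161]
tcp_rot: [[-0.915, 0.404, -0.001], [0.404, 0.915, 0.0], [0.001, -0.0, -1.0]]
contact_force: [0.7, 0.1, -0.6]
grip_width: 1.002
grip_force: 0.0
```

```bash
python3 d.py [0.5085,0.243,0.028]
python3 - <<'E'
from station import env, viewer
import cv2,pickle
s=env.get_state();c=viewer.capture("wrist");cv2.imwrite("pics/w1.png",c["frame"]);pickle.dump((s,c),open("w1.pkl","wb"));print(c["mtx"].round(1).tolist(),c["tool_from_camera"].round(4).tolist())
E
```

```text
delta tool [-0.0029 -0.0012  0.133 ] level rotvec [-0.0003 -0.0011  0.    ] q [ 0.32  0.42 -0.29  0.86  0.    0.73]
[[371.6, 0.0, 316.8], [0.0, 371.6, 239.4], [0.0, 0.0, 1.0]] [[0.0001, -0.9492, -0.3145, 0.0796], [1.0, 0.0004, -0.0009, -0.0004], [0.001, -0.3145, 0.9492, -0.1249], [0.0, 0.0, 0.0, 1.0]]
```

View pics/w1.png

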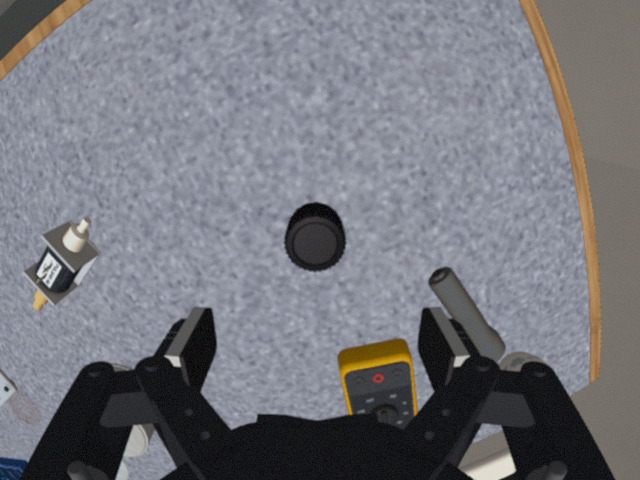

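The wrist view shows the cap's top face centred at about (315,242), midway between the fingers. I'll refine that by ray.

```bash
cat >> h.py <<'E'
def wworld(s,c):
    K=c["mtx"];v,u=np.mgrid[:480,:640];x=(u-K[0,2])/K[0,0];y=(v-K[1,2])/K[1,1];th=np.hypot(x,y)+1e-9
    d=np.stack([x/th*np.tan(th),y/th*np.tan(th),np.ones_like(th)],-1)
    T=c["tool_from_camera"];R=s["tcp_rot"];d=d@T[:3,:3].T@R.T;o=R@T[:3,3]+s["tool_pos"]
    return o,d,o+d*c["z_map"][...,None]
def wblob(s,c,near,rad,lo,hi,h):
    "blob of heights lo..hi near a point: size, mean, enclosing circle, centroid ray at height h"
    o,d,P=wworld(s,c);m=((P[...,2]>lo)&(P[...,2]<hi)&(np.hypot(P[...,0]-near[0],P[...,1]-near[1])<rad)&(c["z_map"]>0)).astype(np.uint8)
    n,l,st,ce=cv2.connectedComponentsWithStats(m);i=1+st[1:,4].argmax();p=P[l==i]
    (cx,cy),r=cv2.minEnclosingCircle(p[:,:2].astype(np.float32));q=np.array([o+k*(h-o[2])/k[2] for k in d[l==i]])
    (rx,ry),rr=cv2.minEnclosingCircle(q[:,:2].astype(np.float32))
    print(st[i,4],"px",ce[i].round(1),"mean",p.mean(0).round(4),"circ",np.round([cx,cy,2*r],4),"ray mean",q.mean(0)[:2].round(4),"ray circ",np.round([rx,ry,2*rr],4))
E
python3 - <<'E'
from h import *
s,c=pickle.load(open("w1.pkl","rb"))
print(np.median(wworld(s,c)[2][100:180,200:420,2]))
wblob(s,c,(.5085,.243),.04,.0385,.05,.0415)
E
```

```text
0.0007042204240446381
2813 px [314.8 242. ] mean [0.5085 0.242  0.0418] circ [0.5094 0.2413 0.0448] ray mean [0.5086 0.242 ] ray circ [0.5087 0.2418 0.0445]
```

Converted, 0.04 m is 0.64, -0.0029 m is -0.0464, 0.001 rad / 3.1416 = 0.0003.

Request:
shift_gripper --plan '[[[1, -0.0464, -0.0272, 0.64, 0, 0.0003, 0], [1, 0, 0, 0.64, 0, 0, 0], [1, 0, 0, 0.56, 0, 0, 0], [1, 0, 0, 0.288, 0, 0, 0], [1, 0, 0, 0, 0, 0, 0]]]'

```text
time: 2.02
tool_pos: [0.5077, 0.2425, 0.0272]
tcp_rot: [[-0.915, 0.403, -0.003], [0.403, 0.915, -0.0], [0.003, -0.002, -1.0]]
contact_force: [-0.2, 0.4, 0.6]
grip_width: 1.0
grip_force: 0.0
```

```bash
python3 d.py [0.5085,0.2425,0.028]
```

```text
delta tool [-0.0007  0.0004 -0.0008] level rotvec [-0.0016 -0.0031  0.    ] q [ 0.31  0.59 -0.41  0.57  0.    0.73]
```

Converted, -0.0008 m is -0.0128, -0.0007 m is -0.0112, -0.001 rad / 3.1416 = -0.0003.

Request:
shift_gripper --plan '[[[0.3, -0.0112, 0, -0.0128, -0.0003, -0.0006, 0], [0.3, 0, 0, 0, 0, 0, 0], [0.3, 0, 0, 0, 0, 0, 0], [0.3, 0, 0, 0, 0, 0, 0], [0.3, 0, 0, 0, 0, 0, 0]]]' --grip_force 60

```text
time: 2.65
tool_pos: [0.5111, 0.2418, 0.0304]
tcp_rot: [[-0.914, 0.405, 0.004], [0.405, 0.914, 0.002], [-0.003, 0.003, -1.0]]
contact_force: [-1.3, -0.4, 7.2]
grip_width: 0.501
grip_force: 60.6
```

Request:
shift_gripper --plan '[[[0.3, 0, 0, 0, 0, 0, 0], [0.3, 0, 0, 0, 0, 0, 0]]]' --grip_force 60

```text
time: 2.9
tool_pos: [0.5111, 0.2418, 0.0304]
tcp_rot: [[-0.914, 0.405, 0.004], [0.405, 0.914, 0.002], [-0.003, 0.003, -1.0]]
contact_force: [-1.0, -0.2, 5.6]
grip_width: 0.501
grip_force: 60.6
```

Request:
shift_gripper --plan '[[[0.3, 0, 0, -0.48, 0, 0, 0], [0.3, 0, 0, -0.8, 0, 0, 0], [0.3, 0, 0, -0.8, 0, 0, 0], [0.3, 0, 0, 0, 0, 0, 0], [0.3, 0, 0, 0, 0, 0, 0]]]' --grip_force 60

```text
time: 3.52
tool_pos: [0.5097, 0.2412, 0.1588]
tcp_rot: [[-0.914, 0.405, 0.002], [0.405, 0.914, 0.001], [-0.001, 0.001, -1.0]]
contact_force: [-0.4, 0.8, -0.2]
grip_width: 0.498
grip_force: 61.0
```

```bash
cat > w.py <<'E'
import sys
from station import env, viewer
from h import *
n=sys.argv[1];s=env.get_state();c=viewer.capture("wrist");cv2.imwrite(f"pics/{n}.png",c["frame"]);pickle.dump((s,c),open(f"{n}.pkl","wb"));print(s["tool_pos"],s["contact_force"].round(1),s["joints"].round(2))
E
python3 w.py w2; python3 d.py [0.6025,-0.032,0.15]
```

```text
[0.50972848 0.24115656 0.15877676] [-0.4  0.8 -0.2] [ 0.31  0.43 -0.29  0.85  0.    0.73]
delta tool [-0.1959 -0.2118  0.0079] level rotvec [-0.0001 -0.0003 -0.    ] q [ 0.31  0.43 -0.29  0.85  0.    0.73]
```

View pics/w2.png

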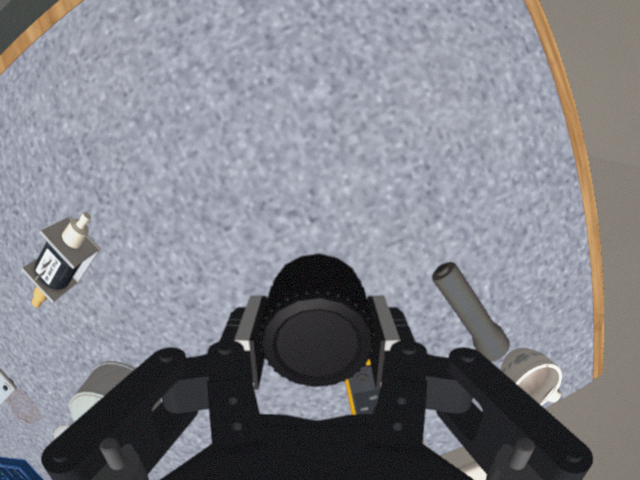

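The cap is held between the pads, with its top face centred at about (316,342). Next I measure where it sits in the tool frame: its tool x offset, height and tilt.

```bash
cat > cap.py <<'E'
import sys
from h import *
s,c=pickle.load(open(sys.argv[1]+".pkl","rb"))
o,d,P=wworld(s,c);T=(P-s["tool_pos"])@s["tcp_rot"]
box=np.zeros((480,640),bool);box[298:386,262:370]=True
ok=box&(c["z_map"]>0);h=T[ok]
z=h[:,2];hist,e=np.histogram(z,np.arange(-.03,.02,.001));print("zmodes",dict(zip(e[:-1].round(3),hist)))
zt=e[hist.argmax()]+.0005
m=(ok&(abs(T[...,2]-zt)<.003)&(abs(T[...,1])<.0225)).astype(np.uint8)
n,l,st,ce=cv2.connectedComponentsWithStats(m);i=1+st[1:,4].argmax();p=T[l==i]
A=np.c_[p[:,:2],np.ones(len(p))];co=np.linalg.lstsq(A,p[:,2],rcond=None)[0]
print("plane",co.round(4),"median z",np.median(p[:,2]));print("circ",cv2.minEnclosingCircle(p[:,:2].astype(np.float32)),"mean",p.mean(0),st[i],ce[i])
q=p[abs(p[:,1])<.008];print("x ext at mid",q[:,0].min(),q[:,0].max())
E
python3 cap.py w2
```

```text
zmodes {np.float64(-0.03): np.int64(0), np.float64(-0.029): np.int64(0), np.float64(-0.028): np.int64(0), np.float64(-0.027): np.int64(0), np.float64(-0.026): np.int64(0), np.float64(-0.025): np.int64(0), np.float64(-0.024): np.int64(0), np.float64(-0.023): np.int64(0), np.float64(-0.022): np.int64(0), np.float64(-0.021): np.int64(0), np.float64(-0.02): np.int64(0), np.float64(-0.019): np.int64(0), np.float64(-0.018): np.int64(0), np.float64(-0.017): np.int64(0), np.float64(-0.016): np.int64(0), np.float64(-0.015): np.int64(3), np.float64(-0.014): np.int64(260), np.float64(-0.013): np.int64(1929), np.float64(-0.012): np.int64(3734), np.float64(-0.011): np.int64(1957), np.float64(-0.01): np.int64(278), np.float64(-0.009): np.int64(60), np.float64(-0.008): np.int64(51), np.float64(-0.007): np.int64(56), np.float64(-0.006): np.int64(35), np.float64(-0.005): np.int64(32), np.float64(-0.004): np.int64(22), np.float64(-0.003): np.int64(20), np.float64(-0.002): np.int64(26), np.float64(-0.001): np.int64(19), np.float64(0.0): np.int64(8), np.float64(0.001): np.int64(15), np.float64(0.002): np.int64(17), np.float64(0.003): np.int64(9), np.float64(0.004): np.int64(24), np.float64(0.005): np.int64(8), np.float64(0.006): np.int64(11), np.float64(0.007): np.int64(16), np.float64(0.008): np.int64(12), np.float64(0.009): np.int64(8), np.float64(0.01): np.int64(4), np.float64(0.011): np.int64(8), np.float64(0.012): np.int64(1), np.float64(0.013): np.int64(0), np.float64(0.014): np.int64(6), np.float64(0.015): np.int64(0), np.float64(0.016): np.int64(0), np.float64(0.017): np.int64(0), np.float64(0.018): np.int64(0)}
plane [ 0.0015  0.0008 -0.0115] median z -0.011464358013382766
circ ((0.001023858436383307, -0.0005893472116440535), 0.022234471514821053) mean [ 0.00316249 -0.0006972  -0.01148382] [ 262  298  108   88 8181] [316.22197775 339.66361081]
x ext at mid -0.0196895196701296 0.021565358439947547
```

Converted, -0.042 m is -0.672, -0.039 m is -0.624.

Request:
shift_gripper --plan '[[[0.3, -0.624, -0.672, 0, 0, 0, 0], [0.3, -0.624, -0.672, 0, 0, 0, 0], [0.3, -0.624, -0.672, 0, 0, 0, 0], [0.3, -0.624, -0.672, 0, 0, 0, 0], [0.3, -0.624, -0.672, 0, 0, 0, 0]]]'

```text
time: 4.2
tool_pos: [0.6025, -0.0313, 0.1567]
tcp_rot: [[-0.914, 0.405, -0.002], [0.405, 0.914, 0.001], [0.002, 0.0, -1.0]]
contact_force: [1.0, 0.5, 0.1]
grip_width: 0.502
grip_force: 61.1
```

Request:
shift_gripper --plan '[[[0.3, 0, 0, 0, 0, 0, 0], [0.3, 0, 0, 0, 0, 0, 0]]]'

```text
time: 4.45
tool_pos: [0.602, -0.0295, 0.157]
tcp_rot: [[-0.914, 0.405, -0.002], [0.405, 0.914, 0.002], [0.003, 0.001, -1.0]]
contact_force: [-0.0, -0.3, -1.7]
grip_width: 0.504
grip_force: 61.1
```

```bash
python3 d.py [0.6025,-0.032,0.124];python3 w.py w3
python3 - <<'E'
from h import *
s,c=pickle.load(open("w3.pkl","rb"))
o,d,P=wworld(s,c)
E
```

```text
delta tool [-0.0016 -0.0021  0.033 ] level rotvec [ 0.0006 -0.0026 -0.    ] q [-0.17  0.5  -0.18  0.9   0.    0.25]
[ 0.60196642 -0.02949833  0.15701787] [-0.  -0.3 -1.7] [-0.17  0.5  -0.18  0.9   0.    0.25]
```

View pics/w3.png

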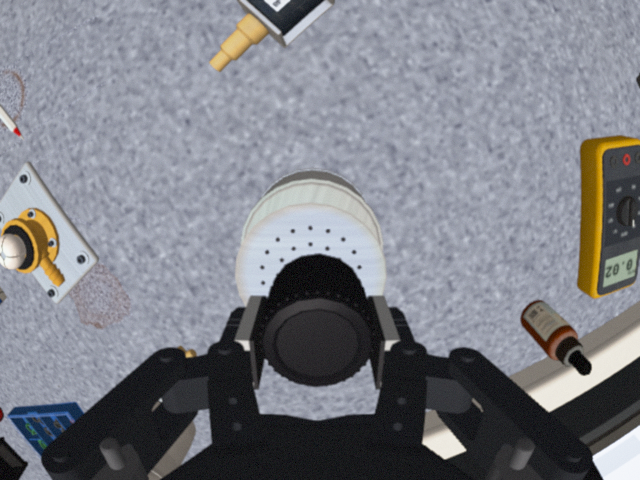

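The pan (columns 237–385, centred near 311) lies under the cap (316), so there is plenty of margin. I can press.

Converted, 0.016 m is 0.256, 0.005 m is 0.08, -0.002 rad / 3.1416 = -0.0006.

Request:
shift_gripper --plan '[[[0.3, -0.0256, -0.0336, 0.256, 0, -0.0006, 0], [0.3, 0, 0, 0.256, 0, 0, 0], [0.3, 0, 0, 0.08, 0, 0, 0], [0.3, 0, 0, 0.08, 0, 0, 0], [0.3, 0, 0, 0, 0, 0, 0]]]' --grip_force 90

```text
time: 5.12
tool_pos: [0.6034, -0.0316, 0.1167]
tcp_rot: [[-0.915, 0.404, 0.002], [0.404, 0.915, 0.001], [-0.002, 0.001, -1.0]]
contact_force: [-3.9, 3.2, 5.3]
grip_width: 0.496
grip_force: 91.6
```

Request:
shift_gripper --plan '[[[0.3, 0, 0, 0.064, 0, 0, 0], [0.3, 0, 0, 0.048, 0, 0, 0], [0.3, 0, 0, 0, 0, 0, 0]]]'

```text
time: 5.5
tool_pos: [0.6041, -0.032, 0.1108]
tcp_rot: [[-0.914, 0.405, 0.004], [0.405, 0.914, 0.0], [-0.003, 0.002, -1.0]]
contact_force: [-3.2, 2.7, 7.6]
grip_width: 0.49
grip_force: 92.5
```

Converted, 0.003 m is 0.048, 0.002 m is 0.032.

Request:
shift_gripper --plan '[[[0.3, 0, 0, 0.048, 0, 0, 0], [0.3, 0, 0, 0.032, 0, 0, 0], [0.3, 0, 0, 0, 0, 0, 0]]]'

```text
time: 5.88
tool_pos: [0.6043, -0.032, 0.1102]
tcp_rot: [[-0.915, 0.405, 0.006], [0.405, 0.915, -0.001], [-0.006, 0.002, -1.0]]
contact_force: [-14.0, 4.2, 36.6]
grip_width: 0.494
grip_force: 95.6
```

Request:
shift_gripper --plan '[[[0.3, 0, 0, 0.048, 0, 0, 0], [0.3, 0, 0, 0, 0, 0, 0], [0.3, 0, 0, 0, 0, 0, 0]]]'

```text
time: 6.25
tool_pos: [0.6044, -0.0321, 0.11]
tcp_rot: [[-0.915, 0.404, 0.007], [0.404, 0.915, -0.001], [-0.007, 0.002, -1.0]]
contact_force: [-21.4, 4.9, 54.8]
grip_width: 0.493
grip_force: 97.6
```

Converted, -0.03 m is -0.48, -0.01 m is -0.16.

Request:
shift_gripper --plan '[[[0.3, 0, 0, -0.16, 0, 0, 0], [0.3, 0, 0, -0.48, 0, 0, 0], [0.3, 0, 0, -0.48, 0, 0, 0]]]' --grip_force 90

```text
time: 6.62
tool_pos: [0.6043, -0.0328, 0.1728]
tcp_rot: [[-0.914, 0.405, 0.004], [0.405, 0.914, -0.002], [-0.004, 0.0, -1.0]]
contact_force: [0.7, -1.2, 0.1]
grip_width: 0.493
grip_force: 91.5
```

Request:
shift_gripper --plan '[[[0.3, -0.2976, -0.8336, 0, 0, 0, 0], [0.3, -0.2976, -0.8336, 0, 0, 0, 0], [0.3, -0.2976, -0.8336, 0, 0, 0, 0], [0.3, -0.2976, -0.8336, 0, 0, 0, 0], [0.3, -0.2976, -0.8336, 0, 0, 0, 0]]]'

```text
time: 7.25
tool_pos: [0.5834, -0.3107, 0.172]
tcp_rot: [[-0.914, 0.405, 0.004], [0.405, 0.914, -0.002], [-0.005, -0.0, -1.0]]
contact_force: [1.4, 0.2, -0.3]
grip_width: 0.496
grip_force: 91.4
```

Request:
shift_gripper --plan '[[[0.3, 0, 0, 0, 0, 0, 0], [0.3, 0, 0, 0, 0, 0, 0]]]'

```text
time: 7.5
tool_pos: [0.5832, -0.3084, 0.1715]
tcp_rot: [[-0.914, 0.406, 0.003], [0.406, 0.914, -0.0], [-0.003, 0.001, -1.0]]
contact_force: [-0.1, 0.5, -1.0]
grip_width: 0.491
grip_force: 91.5
```

```bash
python3 w.py w4; python3 cap.py w4 | tail -3
python3 - <<'E'
from h import *
s,c=pickle.load(open("w4.pkl","rb"));print(s["tcp_rot"].round(4).tolist())
wblob(s,c,(.5,-.272),.03,.048,.075,.055)
wblob(s,c,(.5,-.272),.04,.0345,.075,.04)
E
```

```text
[ 0.58321723 -0.30835117  0.17152861] [-0.1  0.5 -1. ] [-0.6   0.58  0.01  0.99  0.   -0.18]
plane [ 0.0001 -0.0007 -0.0113] median z -0.011278154985747475
circ ((0.0004357178695499897, -0.001682313159108162), 0.02354871854186058) mean [ 0.00309894 -0.00076599 -0.01130636] [ 262  298  108   88 8173] [316.04612749 339.53762388]
x ext at mid -0.02023136056304467 0.021477858639450315
[[-0.914, 0.4056, 0.003], [0.4056, 0.9141, -0.0003], [-0.0028, 0.001, -1.0]]
1787 px [312.2 105.4] mean [ 0.5006 -0.2753  0.0602] circ [ 0.5002 -0.2752  0.0323] ray mean [ 0.5004 -0.2753] ray circ [ 0.5003 -0.2752  0.032 ]
4252 px [312.4 106. ] mean [ 0.5006 -0.2753  0.0497] circ [ 0.5003 -0.2754  0.0514] ray mean [ 0.5002 -0.2753] ray circ [ 0.5002 -0.2754  0.0513]
```

View pics/w4.png

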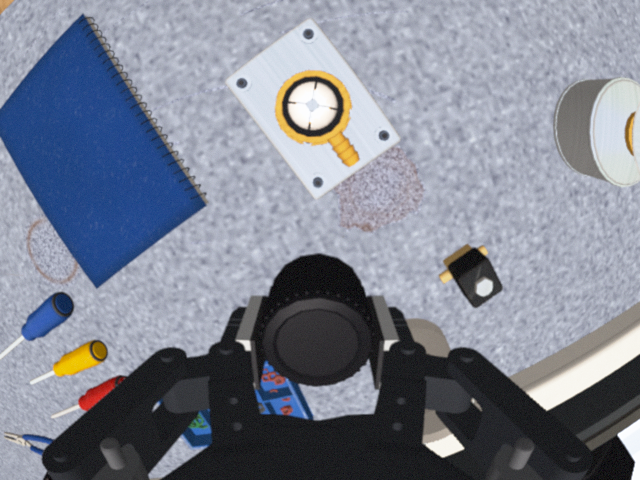

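The valve is clearly visible: stud and seat concentric at (312,106), diameters 32.2 and 51.4 mm as specified. The stud is at about (0.5002, -0.2753) and agrees with the other two views to within 3 mm.

Converted, 0.044 m is 0.704, 0.04 m is 0.64, -0.002 rad / 3.1416 = -0.0006.

Request:
shift_gripper --plan '[[[0.3, 0.704, -0.024, 0, 0, -0.0006, 0], [0.3, 0.704, -0.024, 0, 0, 0, 0], [0.3, 0, 0, 0.64, 0, 0, 0], [0.3, 0, 0, 0.4, 0, 0, 0], [0.3, 0, 0, 0, 0, 0, 0]]]'

```text
time: 8.18
tool_pos: [0.501, -0.2729, 0.105]
tcp_rot: [[-0.915, 0.403, 0.002], [0.403, 0.915, 0.001], [-0.001, 0.002, -1.0]]
contact_force: [0.3, 0.6, 0.0]
grip_width: 0.494
grip_force: 91.5
```

Request:
shift_gripper --plan '[[[0.3, 0, 0, 0, 0, 0, 0], [0.3, 0, 0, 0, 0, 0, 0]]]'

```text
time: 8.43
tool_pos: [0.5031, -0.2755, 0.1078]
tcp_rot: [[-0.915, 0.404, 0.007], [0.404, 0.915, -0.003], [-0.007, 0.0, -1.0]]
contact_force: [0.1, -0.5, -2.1]
grip_width: 0.489
grip_force: 91.5
```

```bash
python3 d.py [0.5008,-0.2748,0.089]
python3 w.py w5
python3 - <<'E'
from station import env, viewer
from h import *
c=viewer.capture("side");pickle.dump(c,open("side1.pkl","wb"));cv2.imwrite("pics/s1.png",cv2.resize(c["frame"][220:400,200:400],None,fx=3,fy=3))
E
```

```text
delta tool [ 0.0025 -0.0003  0.0188] level rotvec [0.0004 0.0073 0.    ] q [-0.63  0.49 -0.33  0.74  0.   -0.21]
[ 0.5031061  -0.27554937  0.1077894 ] [ 0.1 -0.5 -2.1] [-0.63  0.49 -0.33  0.74  0.   -0.21]
```

View pics/s1.png

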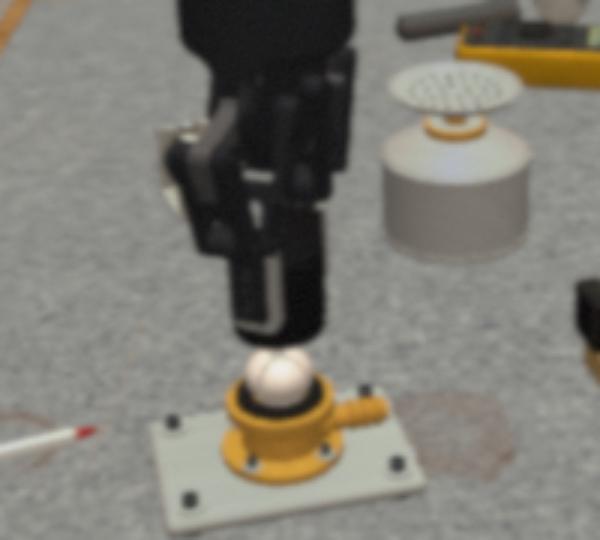

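The side crop shows the cap's mouth centred at about x=280, over the stud at about 280, so it is aligned. Now I press slowly.

Converted, 0.008 m is 0.128, 0.001 m is 0.016, 0.003 rad / 3.1416 = 0.001.

Request:
shift_gripper --plan '[[[0.3, 0.016, 0, 0.128, 0, 0.001, 0], [0.3, 0, 0, 0.128, 0, 0, 0], [0.3, 0, 0, 0.048, 0, 0, 0], [0.3, 0, 0, 0, 0, 0, 0]]]'

```text
time: 9.02
tool_pos: [0.5016, -0.2752, 0.0875]
tcp_rot: [[-0.914, 0.405, 0.003], [0.405, 0.914, -0.0], [-0.003, 0.001, -1.0]]
contact_force: [0.0, 0.4, 3.0]
grip_width: 0.49
grip_force: 92.0
```

Request:
shift_gripper --plan '[[[0.3, 0, 0, 0.032, 0, 0, 0], [0.3, 0, 0, 0.016, 0, 0, 0], [0.3, 0, 0, 0, 0, 0, 0]]]'

```text
time: 9.4
tool_pos: [0.5019, -0.2754, 0.0864]
tcp_rot: [[-0.914, 0.405, 0.004], [0.405, 0.914, -0.001], [-0.004, 0.0, -1.0]]
contact_force: [-2.5, 1.4, 14.4]
grip_width: 0.491
grip_force: 93.2
```

Converted, 0.001 m is 0.016.

Request:
shift_gripper --plan '[[[0.3, 0, 0, 0.016, 0, 0, 0], [0.3, 0, 0, 0.016, 0, 0, 0], [0.3, 0, 0, 0, 0, 0, 0]]]'

```text
time: 9.78
tool_pos: [0.502, -0.2755, 0.0851]
tcp_rot: [[-0.914, 0.405, 0.005], [0.405, 0.914, -0.002], [-0.005, 0.0, -1.0]]
contact_force: [-4.1, 2.7, 20.3]
grip_width: 0.491
grip_force: 93.7
```

Request:
shift_gripper --plan '[[[0.3, 0, 0, 0.032, 0, 0, 0], [0.3, 0, 0, 0.032, 0, 0, 0], [0.3, 0, 0, 0, 0, 0, 0]]]'

```text
time: 10.15
tool_pos: [0.5017, -0.2752, 0.0795]
tcp_rot: [[-0.914, 0.405, 0.004], [0.405, 0.914, -0.001], [-0.004, 0.001, -1.0]]
contact_force: [-0.4, 1.2, 5.7]
grip_width: 0.496
grip_force: 92.1
```

The force peaked at about 20 N and dropped. I keep pressing until the cap is home.

Converted, 0.003 m is 0.048.

Request:
shift_gripper --plan '[[[0.3, 0, 0, 0.048, 0, 0, 0], [0.3, 0, 0, 0.048, 0, 0, 0], [0.3, 0, 0, 0, 0, 0, 0]]]'

```text
time: 10.52
tool_pos: [0.5013, -0.2749, 0.0723]
tcp_rot: [[-0.914, 0.405, 0.002], [0.405, 0.914, 0.0], [-0.002, 0.001, -1.0]]
contact_force: [0.4, 0.5, 3.1]
grip_width: 0.492
grip_force: 92.0
```

Request:
shift_gripper --plan '[[[0.3, 0, 0, 0.032, 0, 0, 0], [0.3, 0, 0, 0.016, 0, 0, 0], [0.3, 0, 0, 0, 0, 0, 0]]]'

```text
time: 10.9
tool_pos: [0.5013, -0.275, 0.0706]
tcp_rot: [[-0.914, 0.405, 0.003], [0.405, 0.914, -0.0], [-0.003, 0.001, -1.0]]
contact_force: [-2.6, 1.5, 10.9]
grip_width: 0.491
grip_force: 93.2
```

Converted, 0.001 m is 0.016.

Request:
shift_gripper --plan '[[[0.3, 0, 0, 0.016, 0, 0, 0], [0.3, 0, 0, 0.016, 0, 0, 0], [0.3, 0, 0, 0, 0, 0, 0]]]'

```text
time: 11.28
tool_pos: [0.5013, -0.275, 0.0705]
tcp_rot: [[-0.914, 0.405, 0.003], [0.405, 0.914, -0.001], [-0.003, 0.0, -1.0]]
contact_force: [-7.4, 3.7, 26.9]
grip_width: 0.488
grip_force: 94.8
```

Request:
shift_gripper --plan '[[[0.3, 0, 0, 0.016, 0, 0, 0], [0.3, 0, 0, 0.016, 0, 0, 0], [0.3, 0, 0, 0, 0, 0, 0]]]'

```text
time: 11.65
tool_pos: [0.5013, -0.275, 0.0704]
tcp_rot: [[-0.914, 0.405, 0.004], [0.405, 0.914, -0.001], [-0.004, 0.0, -1.0]]
contact_force: [-11.1, 6.9, 41.2]
grip_width: 0.492
grip_force: 96.6
```

Converted, -0.001 m is -0.016.

Request:
shift_gripper --plan '[[[0.3, 0, 0, -0.016, 0, 0, 0], [0.3, 0, 0, 0, 0, 0, 0], [0.3, 0, 0, 0, 0, 0, 0], [0.3, 0, 0, 0, 0, 0, 0]]]'

```text
time: 12.15
tool_pos: [0.5013, -0.275, 0.0704]
tcp_rot: [[-0.914, 0.405, 0.003], [0.405, 0.914, -0.001], [-0.004, 0.0, -1.0]]
contact_force: [-8.7, 5.2, 34.1]
grip_width: 0.49
grip_force: 95.2
```

```bash
python3 w.py w6; python3 cap.py w6 | tail -3
python3 - <<'E'
from station import env, viewer
from h import *
c=viewer.capture("side");cv2.imwrite("pics/s2.png",cv2.resize(c["frame"][220:400,200:400],None,fx=3,fy=3))
E
```

```text
[ 0.50134199 -0.2749953   0.07042631] [-8.7  5.2 34.1] [-0.63  0.54 -0.36  0.66  0.   -0.21]
plane [-0.0011  0.0015 -0.0115] median z -0.011437769047232078
circ ((0.0014233511174097657, -0.0005150582292117178), 0.022062281146645546) mean [ 0.00319028 -0.00069381 -0.01145862] [ 262  298  108   88 8162] [316.23315364 339.56015682]
x ext at mid -0.01924422764909634 0.021495754375973314
```

View pics/s2.png

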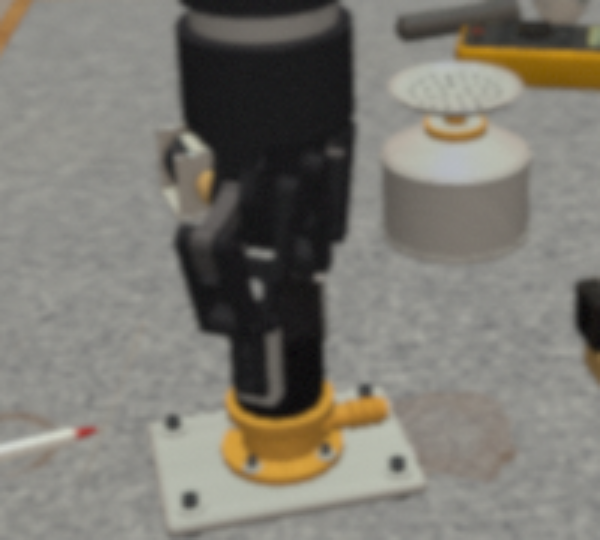

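The side crop shows the cap sitting flat on the brass seat at about (280,405), with no gasket or stud visible. It hasn't slipped in the grip, and the push is steady at 34 N against a hard stop.

```bash
python3 -c "
from station import env, viewer
print(env.sign_off())"
```

```text
the job is handed in; nothing more can be done
None
```

The cap was pressed on the pan down to its stop, then clicked over the stud (about 20 N peak, then a drop) and pressed home on the seat; I handed in at about 12 s, still gripping it and pressing down with about 34 N, with the other parts untouched.

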